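# Move a row of jeweller's forming stakes to the other rack in reverse order

### The arm

A 6-joint arm with a two-finger parallel gripper is mounted at the origin on the work surface. World frame = base frame: x ahead of the robot, y to its left, z up, the work surface at z = 0. Lengths are in m, angles in degrees, forces in N, time in s.
With the tool pointing down it reaches from about 0.25 to 0.725 m from the base axis. Payload 9.7 kg.
Tool frame: the origin (TCP) lies midway between the tips of the shut fingers; the grasp point (between the pads) lies 19 mm behind it (bot.pinch_z is the distance from the TCP to the grasp point, in m); z points along the fingers, y is the line along which they close (so a half turn about z gives the same grasp; the last joint's range is limited). The gripper opens to 85 mm and grips with 20 to 120 N. Pads are 22 mm wide; open, the fingers measure 114 mm over their backs; the gripper's body (76 mm by 85 mm) begins 54 mm behind the grasp point. The pads swing forward as they close: fully open they stand 13 mm farther back than shut.
Start: joints at [-71.448, 4.979, 10.078, 95.1, 0, 90], TCP at [0.175, -0.521, 0.231] pointing down, gripper open.
Joint ranges: [-179.16, 179.16], [-48.56, 103.87], [-65.8, 70.77], [-126.05, 130.52], [-82.76, 87.17], [-180, 180]. Speed limits (degrees/s): [127.2, 127.2, 147.25, 180, 180, 180].

### API

Orientations are given as [roll, pitch, yaw] about the fixed x, y, z axes, in that order (R = Rz(yaw) Ry(pitch) Rx(roll)).
In Python, from workcell import sensors, camera, ticket, bot gives the robot as it stands.
- The arm moves only by the shell command python3 -m handwheel 'ROWS' [FORCE]. ROWS is a JSON object of lists of equal length, an entry for each row: "gripper": the opening, from -1 (shut) to 1 (fully open); "slide": the shift along the tool's x, y, z in mm, a list of three; "yaw": the turn about the tool's z in rad. A call has 1 to 8 rows; each row shifts and turns the commanded pose from where the row before left it, along the tool's axes as they then stand; what a row does not reach is not made up. A row lasts 1/12 s, in which the tool goes at most 41.7 mm and 7.16 degrees, less where a joint would pass 70% of its speed; a pose out of reach is approached as far as the arm can. A call is refused whole if a number of a shift passes 41.7 or a number of a turn 0.125, either way. A call with a gripper value outside its range is refused whole. The fingers move at their own pace and stop on an object; FORCE is the grip in N (left out, the last holds). Time passes only in rows, so rows that do not move let the fingers close. It gives the time, the measured TCP pose, the force, the opening and the grip force at its end, in the units of the state.
- sensors.get_obs(): the state, without advancing time (a new reading comes with each control period).
- camera(name): name is "side" or "top"; returns a dict with "img" (400x640x3 uint8, red, green, blue), "fx", "fy", "cx", "cy" (pixels), "R" (3x3) and "t" (3): a world point X has camera coordinates R X + t. Camera axes: x right, y down, z forward; pixel columns grow to the right and rows downward; lengths in m; the calibration is good to about 2 mm. A picture is of the moment at which its call begins. There is no depth.
- ticket.job_done(): hands the job in; it is judged then, once.
The state is a dict: "time": time; "q": joint angles; "qd": joint speeds; "joint_efforts": joint torques, N m; "ee_pos": TCP position; "tcp_rot": TCP orientation; "wrist_force": force on the tool from outside, world axes, zero at the start; "torque": the same for the moment, N m; "opening": finger opening in m; "grasp_force": force on a finger pad.
Only numpy, scipy, OpenCV 4.12 (cv2) and the standard library are available. Lean on these libraries where they do the work, as an engineer would, in place of code of your own. Each camera call takes 0.05 s, during which the arm holds its last target. There are 200 camera calls.

### The job

Move all four steel forming stakes from the full rack to the empty rack, one to a cup, in reverse order: the stake that stands nearest the brass knob of the full rack goes into the cup farthest from the brass knob of the empty rack, the second nearest into the second farthest, and so on. Keep the stakes upright at all times, never toppling one, and leave each standing by itself on the floor of its cup.

Things in the scene. Friction and masses are not known exactly. Their poses are not given: they have to be found in the camera images.
- stake_ball: Steel forming stake with a BALL head: ball 32 mm in diameter, centre 60 mm above the underside, total height 76 mm. Shank 14 mm thick; round foot 34 mm in diameter, 8 mm thick. About 0.22 kg. Origin: centre of the underside of the foot; z up. Stands loose in a cup of the full rack.
- stake_mushroom: Steel forming stake with a MUSHROOM head, the widest: a cylinder 42 mm in diameter from 48 to 71 mm above the underside, with a shallow dome on top, total height 79 mm. Shank 14 mm thick; round foot 34 mm in diameter, 8 mm thick. About 0.22 kg. Origin: centre of the underside of the foot; z up. Stands loose in a cup of the full rack.
- stake_square: Steel forming stake with a SQUARE head: block 26 x 26 mm with a flat top, from 47 to 75 mm above the underside, its sides square to the racks at the start (its x and y axes are those of the full rack). Shank 14 mm thick; round foot 34 mm in diameter, 8 mm thick. About 0.22 kg. Origin: centre of the underside of the foot; z up. Stands loose in a cup of the full rack.
- stake_cone: Steel forming stake with a CONE head, the tallest: a cylinder 28 mm in diameter from 47 to 68 mm above the underside, then a pointed cone up to 94 mm. Shank 14 mm thick; round foot 34 mm in diameter, 8 mm thick. About 0.22 kg. Origin: centre of the underside of the foot; z up. Stands loose in a cup of the full rack.
- cup_ball: The open square wooden cup, fixed on the full rack, in which the ball stake stands at the start (the four cups are alike and stay put). 59 x 59 mm outside, 54 x 54 mm inside, walls 18 mm high, inner floor 8.5 mm above the table. Origin: centre of its underside, 6 mm above the table; axes as the full rack's.
- cup_mushroom: The open square wooden cup, fixed on the full rack, in which the mushroom stake stands at the start (the four cups are alike and stay put). 59 x 59 mm outside, 54 x 54 mm inside, walls 18 mm high, inner floor 8.5 mm above the table. Origin: centre of its underside, 6 mm above the table; axes as the full rack's.
- cup_square: The open square wooden cup, fixed on the full rack, in which the square stake stands at the start (the four cups are alike and stay put). 59 x 59 mm outside, 54 x 54 mm inside, walls 18 mm high, inner floor 8.5 mm above the table. Origin: centre of its underside, 6 mm above the table; axes as the full rack's.
- cup_cone: The open square wooden cup, fixed on the full rack, in which the cone stake stands at the start (the four cups are alike and stay put). 59 x 59 mm outside, 54 x 54 mm inside, walls 18 mm high, inner floor 8.5 mm above the table. Origin: centre of its underside, 6 mm above the table; axes as the full rack's.
- rack_full: Dark steel strip 66 mm wide (x), from y = -125 to +161 mm, 6 mm thick, fixed; brass knob (28 mm ball, top 50 mm up) at y = +142 mm, at that end only. Four fixed cups stand on it in a row, centres at y = -90, -30, +30 and +90 mm (x = 0), each holding a stake at the start. Origin: on the table, mid-row; z up; y along the row towards the knob.
- rack_empty: Dark steel strip 66 mm wide (x), from y = -125 to +161 mm, 6 mm thick, fixed; brass knob (28 mm ball, top 50 mm up) at y = +142 mm, at that end only. Four like cups built in, empty at first, centres at y = -90, -30, +30 and +90 mm (x = 0): 54 x 54 mm inside, inner floor 8.5 mm above the table, walls to 24 mm. Origin: on the table, mid-row; z up; y along the row towards the knob.
There are look-alikes about, which are no part of the job. Leave any green or purple look-alike of the stake_square alone.

How it is judged:
By the outcome, as a careful person would: the job done as asked, in the order asked, and still so for the second after the job is handed in, with the robot touching nothing.
It also fails if it takes over 122 s, if anything falls off the work surface, if the arm or the gripper's body presses on something with over 40 N, if the wrist force passes 120 N, or if a joint passes its speed limit or range.

## Working session

There is one attempt and no reset: what is moved stays moved. The work goes in short steps, Python scripts to look and compute and a shell command to move; the robot and the scene stay as the last step left them, time stands still between calls to the robot, and variables do not carry over. Pictures are saved under pics/ and viewed, at most 14 in all, crops included, and the job is handed in when it is done.

```bash
mkdir -p pics; python3 - <<'E'
from workcell import sensors,camera,bot
import cv2,numpy as np
o=sensors.get_obs();print(o['time'],o['ee_pos'],o['tcp_rot'],o['opening'],bot.pinch_z)
for n in('top','side'):
    c=camera(n);cv2.imwrite(f'pics/{n}0.png',c['img'][:,:,::-1]);print(n,c['fx'],c['fy'],c['cx'],c['cy'],np.round(c['R'],4).tolist(),np.round(c['t'],4).tolist())
E
```

```text
0.0 [ 0.17492943 -0.52118408  0.23056809] [-1.79920972e+02  1.96337358e-03  1.85544108e+01] 0.08582416513605305 0.0187
top 467.3111452213697 467.3111452213697 315.39751869938385 193.90390933328547 [[0.0001, -1.0, 0.0035], [-0.9873, -0.0007, -0.1588], [0.1588, -0.0034, -0.9873]] [0.0003, 0.5739, 1.028]
side 421.7440691646477 421.7440691646477 322.3486895783271 206.2905135014943 [[-0.8069, -0.5906, 0.0002], [-0.3763, 0.5139, -0.7709], [0.4552, -0.6221, -0.6369]] [0.4618, 0.2779, 0.6992]
```

View pics/top0.png

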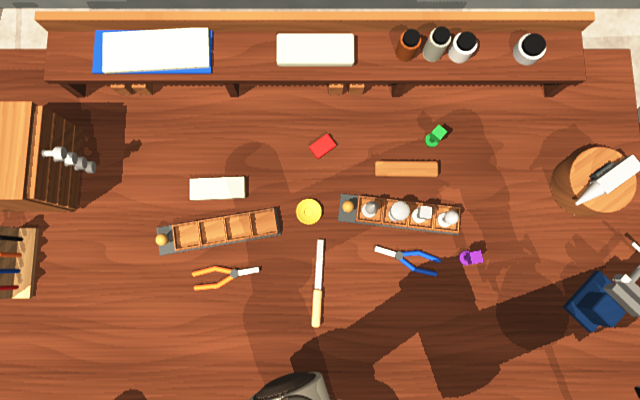

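View pics/side0.png

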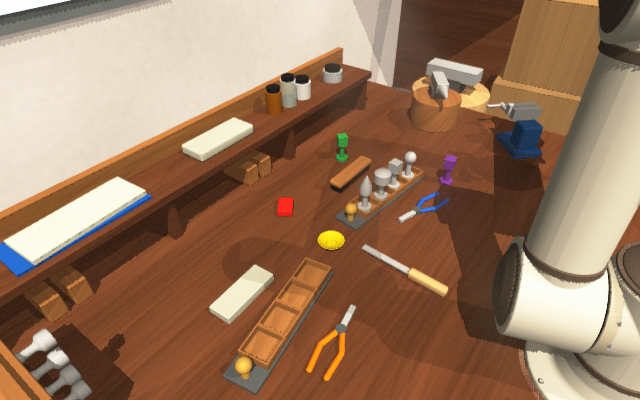

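The top view shows the full rack with its knob at about (348,207). From the knob the stakes are at about 370, 400, 425 and 448. The empty rack's knob is at (162,240), and its cups run from 187 to 265. The side view shows the order cone, mushroom, square, ball from the knob. The green block (435,135) and the purple block (471,257) are look-alikes standing off the racks, so I leave them alone. I confirm this in crops next.

```bash
python3 - <<'E'
import cv2,numpy as np
a=cv2.imread('pics/top0.png')
f=lambda c:cv2.resize(c,None,fx=5,fy=5,interpolation=cv2.INTER_CUBIC)
x=f(a[185:240,330:475]);y=f(a[200:260,145:290])
cv2.imwrite('pics/crop0.png',np.vstack([x,y]))
E
```

```text
(no output)
```

View pics/crop0.png

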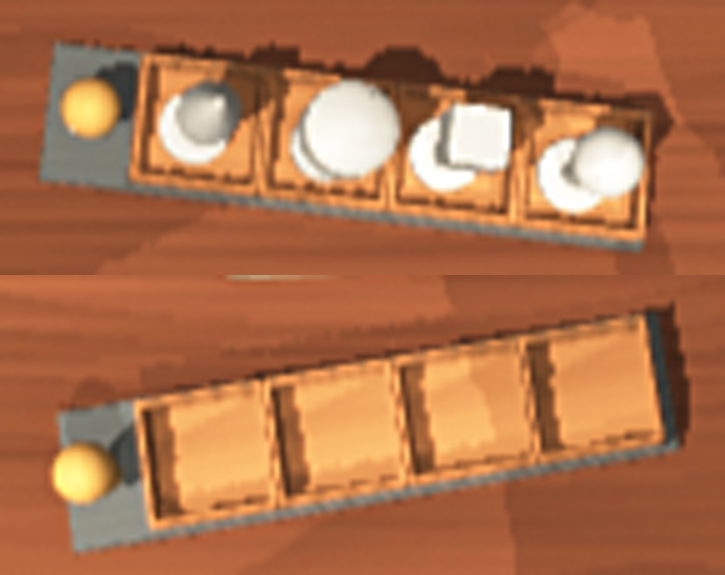

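The crop confirms the order from the knob: cone, mushroom, square, ball. All four are grey steel. Next I measure.

```bash
cat > h.py <<'E'
import cv2,numpy as np
from workcell import sensors,camera
def ray(c,px,z):
    d=np.array([(px[0]-c['cx'])/c['fx'],(px[1]-c['cy'])/c['fy'],1]);R=np.array(c['R']);C=-R.T@np.array(c['t']);d=R.T@d
    return (C+d*(z-C[2])/d[2])[:2]
def proj(c,X):
    p=np.array(c['R'])@np.array(X)+np.array(c['t']);return p[0]/p[2]*c['fx']+c['cx'],p[1]/p[2]*c['fy']+c['cy']
E
python3 - <<'E'
from h import *
c=camera('top');im=c['img'][:,:,::-1].copy();S=6
b=cv2.cvtColor(im,cv2.COLOR_BGR2HSV)
vis=[]
for n,(x0,y0,x1,y1) in dict(full=(330,185,475,240),empty=(145,200,290,260)).items():
    hs=b[y0:y1,x0:x1];h,s,v=cv2.split(hs)
    # whole rack: dark steel (low sat) pixels + cups -> print knob and grey blobs
    knob=((h>14)&(h<28)&(s>110)&(v>150)).astype(np.uint8)
    wood=((h>=8)&(h<=16)&(s>110)&(v>165)).astype(np.uint8)
    grey=((s<70)&(v>100)).astype(np.uint8)
    steel=((s<90)&(v<=135)&(v>60)).astype(np.uint8)
    big=cv2.resize(im[y0:y1,x0:x1],None,fx=S,fy=S,interpolation=cv2.INTER_NEAREST)
    for nm,m in(('knob',knob),('grey',grey),('wood',wood),('steel',steel)):
        k=cv2.connectedComponentsWithStats(m)
        for i in range(1,k[0]):
            if k[2][i,4]>25: print(n,nm,k[2][i]+np.array([x0,y0,0,0,0]),np.round(k[3][i]+[x0,y0],1))
    vis.append(np.hstack([cv2.resize(m*255,None,fx=2.6,fy=2.6,interpolation=0) for m in(knob|grey,wood)]))
    vis.append(np.hstack([cv2.resize(m,None,fx=2.6,fy=2.6,interpolation=0) for m in(steel*255,v)]))
cv2.imwrite('pics/m1.png',np.vstack(vis))
E
```

```text
full knob [342 201  11  12 104] [347.2 206.2]
full grey [338 194 120  41 422] [365.4 215.6]
full grey [362 202  15  16 176] [368.9 209.6]
full grey [388 201  22  20 329] [398.6 211. ]
full grey [412 206  20  17 265] [421.8 213.7]
full grey [437 211  22  16 260] [447.5 218.4]
full wood [436 186  39  24 468] [455.6 193.2]
full wood [ 356  196  104   37 1002] [404.1 216.8]
full wood [461 215  14  12 140] [467.4 221.1]
full wood [371 226  45   6  80] [389.8 228.9]
full wood [462 229  13   4  47] [468.3 230.6]
full wood [361 231  30   4  66] [374.1 232.5]
full wood [350 234 103   6 312] [400.5 237.9]
full wood [465 236  10   4  31] [469.4 237.9]
full steel [338 194  45  32 357] [349.3 211.1]
full steel [369 202   9   9  32] [374.5 204.8]
empty knob [230 217  21  19 191] [237.  227.3]
empty knob [204 218  22  24 304] [214.9 229.9]
empty knob [179 222  21  24 287] [189.2 234.5]
empty knob [257 224  18   8  51] [265.5 227.6]
empty knob [156 234  11  12  90] [161.1 239.2]
empty grey [157 225  15  10  96] [163.9 229.2]
empty grey [257 233  23   6  33] [268.1 235.8]
empty grey [159 238  97  17 258] [186. 247.]
empty wood [ 145  200   92   14 1015] [187.4 205.4]
empty wood [238 203  30   5  56] [252.7 204.6]
empty wood [ 172  208  106   43 2115] [226.8 228.3]
empty wood [145 216  37   5 110] [161.7 218. ]
empty wood [145 227  12   5  42] [150.3 228.9]
empty wood [145 234 103  26 940] [188.4 253.3]
empty steel [158 225  15  18 126] [166.  231.9]
empty steel [243 230  38  11  62] [263.9 236.4]
```

View pics/m1.png

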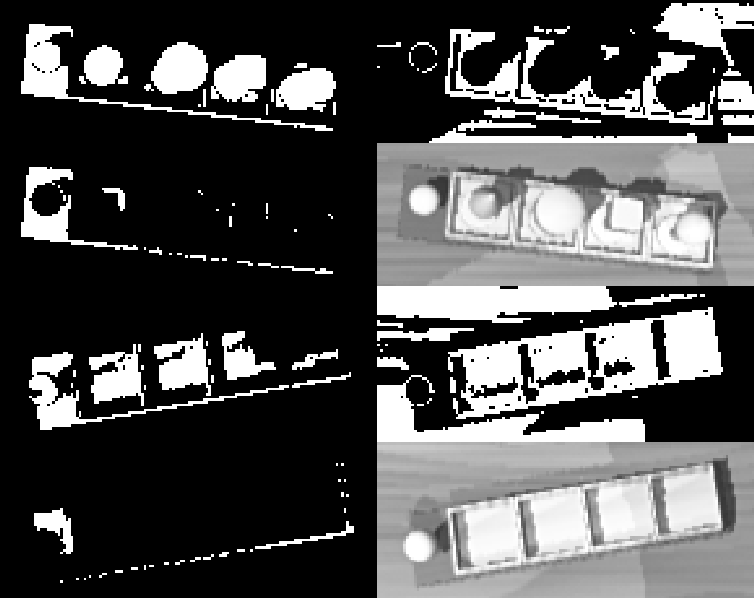

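```bash
python3 - <<'E'
from h import *
c=camera('top');im=c['img'][:,:,::-1].copy()
h,s,v=cv2.split(cv2.cvtColor(im,cv2.COLOR_BGR2HSV))
o=lambda u,w:((u+.5)/5-.5+330,(w+.5)/5-.5+185)
for n,(x0,y0,x1,y1),kp in(('full',(355,190,461,236),(347.6,206.2)),('empty',(172,207,279,252),(161.4,239.2))):
    m=np.zeros_like(h);m[y0:y1,x0:x1]=((h>=8)&(h<=16)&(s>110)&(v>165))[y0:y1,x0:x1]
    k=cv2.connectedComponentsWithStats(m);i=1+np.argmax(k[2][1:,4])
    r=cv2.minAreaRect(np.argwhere(k[1]==i)[:,::-1].astype(np.float32))
    q=cv2.boxPoints(r)
    P=np.array([ray(c,p,.024) for p in q]);ctr=P.mean(0);e=np.roll(P,-1,0)-P;L=np.linalg.norm(e,axis=1)
    d=e[np.argmax(L)];K=ray(c,kp,.036);d/=np.linalg.norm(d);d*=np.sign(d@(K-ctr))
    print(n,'px',np.round(r[0],1),'ctr',ctr.round(4),'L',L.round(4),'ang(y)',np.degrees(np.arctan2(d[1],d[0])).round(2),'knob',K.round(4),'dist',np.linalg.norm(K-ctr).round(4),'ang knob',np.degrees(np.arctan2(*(K-ctr)[::-1])).round(2))
    for t in(90,30,-30,-90):
        print(t,(ctr+d*t/1000).round(4))
for n,p,z in(('cone foot',(196,125),.0165),('cone tip',(207,98),.1025),('mush top',(350,130),.0795),('mush foot',(330,145),.0165),('sq top',(479,136),.0835),('sq foot',(447,154),.0165),('ball',(607,162),.0685),('ball foot',(574,176),.0165)):
    print(n,np.round(o(*p),1),ray(c,o(*p),z).round(4))
E
```

```text
full px [408. 214.] ctr [ 0.5303 -0.2152] L [0.0613 0.2416 0.0611 0.2395] ang(y) 83.24 knob [ 0.5467 -0.0738] dist 0.1423 ang knob 83.37
90 [ 0.5409 -0.1258]
30 [ 0.5338 -0.1854]
-30 [ 0.5268 -0.245 ]
-90 [ 0.5197 -0.3045]
empty px [223.9 229.1] ctr [0.4949 0.2119] L [0.2407 0.0618 0.2386 0.0615] ang(y) 99.6 knob [0.4706 0.3518] dist 0.142 ang knob 99.87
90 [0.4799 0.3007]
30 [0.4899 0.2415]
-30 [0.4999 0.1824]
-90 [0.5099 0.1232]
cone foot [368.8 209.6] [ 0.5413 -0.125 ]
cone tip [371.  204.2] [ 0.5422 -0.1198]
mush top [399.6 210.6] [ 0.5311 -0.1857]
mush foot [395.6 213.6] [ 0.5319 -0.1878]
sq top [425.4 211.8] [ 0.528  -0.2418]
sq foot [419.  215.4] [ 0.5277 -0.2426]
ball [451. 217.] [ 0.5182 -0.3022]
ball foot [444.4 219.8] [ 0.5173 -0.3018]
```

All the numbers agree: rims are about 60 x 240 mm, knobs sit 142 mm from mid-row, and head and foot positions match within 5 mm. I close across the row so the neighbours stay clear. First I turn the tool.

```bash
cat > d.py <<'E'
import sys,numpy as np
from scipy.spatial.transform import Rotation as Ro
from workcell import sensors
o=sensors.get_obs();a=[float(v) for v in sys.argv[1:5]]
R=Ro.from_euler('xyz',o['tcp_rot'],degrees=True);T=Ro.from_euler('xyz',[180,0,a[3]],degrees=True)
dv=np.array(a[:3])-o['ee_pos']
y=(R.inv()*T).as_euler('xyz')
print('t',round(o['time'],2),'pos',o['ee_pos'].round(4),'rot',np.round(o['tcp_rot'],2),'| turn',y.round(3),'| slide now',(R.inv().apply(dv)*1000).round(1),'after turn',(T.inv().apply(dv)*1000).round(1),'| open',round(o['opening'],4),'grip',round(float(np.max(o['grasp_force'])),1),'q',np.round(o['q'],0))
E
python3 -m handwheel '{"gripper":[0.5,0.5,0.5,0.5,0.5,0.5,0.5,0.5],"slide":[[0,0,0],[0,0,0],[0,0,0],[0,0,0],[0,0,0],[0,0,0],[0,0,0],[0,0,0]],"yaw":[-0.12,-0.12,-0.12,-0.12,-0.12,-0.12,-0.12,-0.12]}' 80
python3 -m handwheel '{"gripper":[0.5,0.5,0.5],"slide":[[0,0,0],[0,0,0],[0,0,0]],"yaw":[-0.12,-0.05,0]}'
python3 d.py 0.5413 -0.1245 0.17 83.3
```

```text
time: 0.87
ee_pos: [0.175, -0.5213, 0.2311]
tcp_rot: [-180.0, -0.0, 73.9]
wrist_force: [0.7, 0.1, -0.0]
opening: 0.0643
grasp_force: 0.0
time: 1.12
ee_pos: [0.175, -0.5213, 0.2311]
tcp_rot: [-180.0, -0.0, 83.4]
wrist_force: [-0.7, -0.1, -0.5]
opening: 0.064
grasp_force: 0.0
t 1.12 pos [ 0.175  -0.5213  0.2311] rot [-1.7999e+02 -2.0000e-02  8.3430e+01] | turn [-0.    -0.     0.002] | slide now [436.1 318.5  61.2] after turn [436.9 317.5  61.1] | open 0.064 grip 0.0 q [-71.   5.  10.  95.  -0.  25.]
```

```bash
python3 -m handwheel '{"gripper":[0.5,0.5,0.5,0.5,0.5,0.5,0.5,0.5],"slide":[[27,20,0],[27,20,0],[27,20,0],[27,20,0],[27,20,0],[27,20,0],[27,20,0],[27,20,0]],"yaw":[0,0,0,0,0,0,0,0]}'  | head -2
python3 -m handwheel '{"gripper":[0.5,0.5,0.5,0.5,0.5,0.5,0.5,0.5],"slide":[[27,20,0],[27,20,0],[27,20,0],[27,20,0],[27,20,0],[27,20,0],[27,20,0],[0,0,0]],"yaw":[0,0,0,0,0,0,0,0]}' | head -2
python3 d.py 0.5413 -0.1245 0.15 83.3
```

```text
time: 1.78
ee_pos: [0.3599, -0.3242, 0.2314]
time: 2.45
ee_pos: [0.523, -0.1505, 0.2303]
t 2.45 pos [ 0.523  -0.1505  0.2303] rot [-1.7999e+02 -7.0000e-02  8.3380e+01] | turn [-0.    -0.001  0.001] | slide now [27.8 15.2 80.4] after turn [28.  15.1 80.3] | open 0.0638 grip 0.0 q [-16.   4.   9.  95.   0.  81.]
```

```bash
python3 -m handwheel '{"gripper":[0.5,0.5,0.5,0.5,0.5],"slide":[[14,7.5,20],[14,7.5,20],[0,0,20],[0,0,20],[0,0,0]],"yaw":[0,0,0,0,0]}'  | head -2
python3 d.py 0.5413 -0.1245 0.045 83.3
python3 - <<'E'
from h import *
for n in('top','side'):
    c=camera(n);u,v=map(int,proj(c,[.54,-.15,.1]));p=c['img'][v-60:v+60,u-80:u+80,::-1]
    cv2.imwrite(f'pics/c_{n}.png',cv2.resize(p,None,fx=2.5,fy=2.5))
a=[cv2.imread(f'pics/c_{n}.png') for n in('top','side')];cv2.imwrite('pics/c1.png',np.hstack(a))
E
```

```text
time: 2.87
ee_pos: [0.5367, -0.1276, 0.1471]
t 2.87 pos [ 0.5367 -0.1276  0.1471] rot [-1.7966e+02 -4.0000e-02  8.3210e+01] | turn [-0.006 -0.001 -0.002] | slide now [  3.6   4.8 102.1] after turn [  3.6   4.2 102.1] | open 0.0639 grip 0.0 q [-13.   5.   0.  86.  -0.  83.]
```

View pics/c1.png

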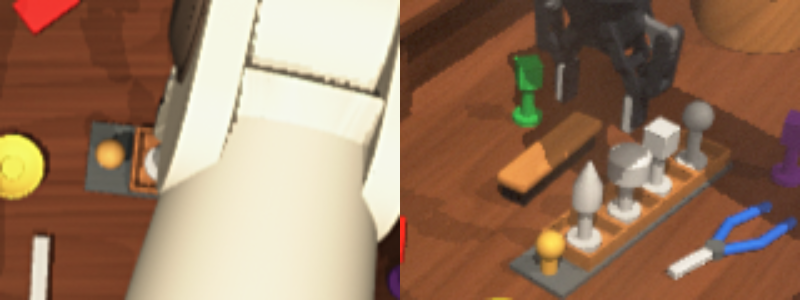

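The top view is hidden by the arm. In the side view the tips, at about (165,95) and (230,125) in that crop, straddle the row just above the cone at (187,165), as the calibration predicts. Now I descend and grip.

```bash
python3 -m handwheel '{"gripper":[0.5,0.5,0.5,0.5,0.5,0.5],"slide":[[3,3,10],[0,0,20],[0,0,25],[0,0,25],[0,0,15],[0,0,0]],"yaw":[0,0,0,0,0,0]}'  | head -2
python3 d.py 0.5413 -0.1245 0.045 83.3
```

```text
time: 3.47
ee_pos: [0.5405, -0.1253, 0.0535]
t 3.47 pos [ 0.5405 -0.1253  0.0535] rot [-1.7979e+02 -3.0000e-02  8.3250e+01] | turn [-0.004 -0.    -0.001] | slide now [0.9 0.7 8.5] after turn [0.9 0.7 8.5] | open 0.0643 grip 0.0 q [-13.   6.  -8.  76.   0.  84.]
```

```bash
python3 -m handwheel '{"gripper":[0.5,-1,-1,-1,-1,-1,-1,-1],"slide":[[0,0,5],[0,0,0],[0,0,0],[0,0,0],[0,0,0],[0,0,0],[0,0,0],[0,0,0]],"yaw":[0,0,0,0,0,0,0,0]}' 80
python3 d.py 0.5413 -0.1245 0.045 83.3
```

```text
time: 4.13
ee_pos: [0.5424, -0.1257, 0.0529]
tcp_rot: [179.9, 0.0, 83.3]
wrist_force: [-2.1, -0.2, 7.2]
opening: 0.0257
grasp_force: 78.5
t 4.13 pos [ 0.5424 -0.1257  0.0529] rot [1.7987e+02 1.0000e-02 8.3290e+01] | turn [ 0.002  0.    -0.   ] | slide now [ 1.1 -1.3  7.9] after turn [ 1.1 -1.2  7.9] | open 0.0257 grip 78.5 q [-13.   6.  -8.  75.  -0.  84.]
```

The opening is 25.7 mm, not 28 mm, so the pads are too high and on the cone's shoulder. I regrip lower.

```bash
python3 -m handwheel '{"gripper":[0.5,0.5,0.5,0.5,0.5,0.5],"slide":[[0,0,0],[0,0,0],[0,0,0],[0,0,6],[0,0,6],[0,0,0]],"yaw":[0,0,0,0,0,0]}' 80
python3 -m handwheel '{"gripper":[-1,-1,-1,-1,-1,-1,-1,-1],"slide":[[0,0,0],[0,0,0],[0,0,0],[0,0,0],[0,0,0],[0,0,0],[0,0,0],[0,0,0]],"yaw":[0,0,0,0,0,0,0,0]}' 80
```

```text
time: 4.63
ee_pos: [0.5409, -0.1253, 0.0374]
tcp_rot: [-179.9, -0.0, 83.3]
wrist_force: [-1.0, -0.3, 0.3]
opening: 0.0639
grasp_force: 0.0
time: 5.3
ee_pos: [0.5418, -0.1256, 0.0395]
tcp_rot: [180.0, 0.0, 83.3]
wrist_force: [-1.0, 0.2, 3.4]
opening: 0.0262
grasp_force: 78.6
```

```bash
python3 -m handwheel '{"gripper":[-1,-1,-1,-1,-1,-1,-1,-1],"slide":[[0,0,-8],[0,0,-16],[0,0,-24],[0,0,-24],[0,0,-24],[0,0,-16],[0,0,-8],[0,0,0]],"yaw":[0,0,0,0,0,0,0,0]}'
python3 d.py 0.5099 0.1232 0.16 99.7
python3 - <<'E'
from h import *
c=camera('side');u,v=map(int,proj(c,[.54,-.15,.1]));cv2.imwrite('pics/c2.png',cv2.resize(c['img'][v-70:v+60,u-80:u+80,::-1],None,fx=3,fy=3))
E
```

```text
time: 5.97
ee_pos: [0.5425, -0.1257, 0.1612]
tcp_rot: [179.8, 0.0, 83.3]
wrist_force: [0.1, -0.5, -2.5]
opening: 0.0263
grasp_force: 78.7
t 5.97 pos [ 0.5425 -0.1257  0.1612] rot [1.7984e+02 2.0000e-02 8.3300e+01] | turn [ 0.003  0.001 -0.286] | slide now [243.4 -61.4   1. ] after turn [250.8   9.8   1.2] | open 0.0263 grip 78.7 q [-13.   5.   2.  87.   0.  84.]
```

View pics/c2.png

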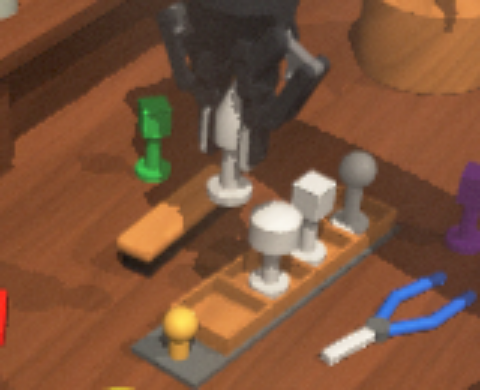

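The picture shows the cone held upright at about (230,140), clear of the rack. Next I carry it across.

```bash
python3 -m handwheel '{"gripper":[-1,-1,-1,-1,-1,-1,-1,-1],"slide":[[0,0,0],[0,0,0],[0,0,0],[10,0,0],[20,1,0],[30,2,0],[36,2,0],[36,1,0]],"yaw":[-0.1,-0.1,-0.086,0,0,0,0,0]}' |head -2
python3 -m handwheel '{"gripper":[-1,-1,-1,-1,-1,-1,-1],"slide":[[36,2,0],[36,2,0],[25,0,0],[15,0,0],[6,0,0],[0,0,0],[0,0,0]],"yaw":[0,0,0,0,0,0,0]}' |head -2
python3 d.py 0.5099 0.1232 0.0395 99.7
```

```text
time: 6.68
ee_pos: [0.5244, 0.0071, 0.1579]
time: 7.27
ee_pos: [0.5092, 0.1224, 0.1587]
t 7.27 pos [0.5092 0.1224 0.1587] rot [-1.7994e+02  2.0000e-02  9.9640e+01] | turn [-0.001  0.    -0.001] | slide now [  0.7   0.9 119.2] after turn [  0.7   0.8 119.2] | open 0.0263 grip 78.7 q [14.  1. -3. 87. -0. 94.]
```

```bash
python3 -m handwheel '{"gripper":[-1,-1,-1,-1,-1,-1,-1,-1],"slide":[[0.7,0.8,12],[0,0,22],[0,0,26],[0,0,26],[0,0,16],[0,0,8],[0,0,3],[0,0,0]],"yaw":[0,0,0,0,0,0,0,0]}'
python3 -m handwheel '{"gripper":[-1,-1],"slide":[[0,0,0],[0,0,0]],"yaw":[0,0]}' |head -4
python3 d.py 0.5099 0.1232 0.0395 99.7
python3 - <<'E'
from h import *
c=camera('side');u,v=map(int,proj(c,[.5,.15,.06]));cv2.imwrite('pics/c3.png',cv2.resize(c['img'][v-70:v+60,u-80:u+80,::-1],None,fx=3,fy=3))
E
```

```text
time: 7.93
ee_pos: [0.5101, 0.1228, 0.0458]
tcp_rot: [-180.0, 0.0, 99.6]
wrist_force: [0.1, -0.5, -2.1]
opening: 0.0262
grasp_force: 78.8
time: 8.1
ee_pos: [0.511, 0.1234, 0.0476]
tcp_rot: [179.9, -0.0, 99.7]
wrist_force: [-0.4, -0.1, -2.4]
t 8.1 pos [0.511  0.1234 0.0476] rot [179.88  -0.    99.66] | turn [ 0.002 -0.    -0.001] | slide now [-0.  -1.2  8.1] after turn [-0.  -1.1  8.1] | open 0.0264 grip 78.8 q [ 14.   2. -13.  74.  -0.  94.]
```

View pics/c3.png

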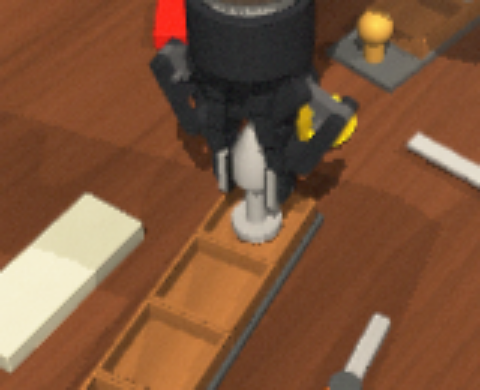

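The cone is upright over the end cup, with its foot at about (257,224). I check its offset from the cup centre and lower it.

```bash
python3 -c "
from h import *
c=camera('side');u,v=map(int,proj(c,[.5,.15,.06]));print(ray(c,(u-80+257/3,v-70+224/3),.022))"
python3 -m handwheel '{"gripper":[-1,-1,-1,-1,-1],"slide":[[0,0,4],[0,0,2.5],[0,0,0],[0,0,0],[0,0,0]],"yaw":[0,0,0,0,0]}'
python3 d.py 0.5099 0.1232 0.0395 99.7
```

```text
[0.50583421 0.12668294]
time: 8.62
ee_pos: [0.5101, 0.1234, 0.0397]
tcp_rot: [-180.0, 0.0, 99.7]
wrist_force: [-0.5, -0.0, -1.0]
opening: 0.026
grasp_force: 78.7
t 8.62 pos [0.5101 0.1234 0.0397] rot [-179.98    0.     99.69] | turn [-0.  0. -0.] | slide now [-0.2 -0.2  0.2] after turn [-0.2 -0.2  0.2] | open 0.026 grip 78.7 q [ 14.   2. -14.  74.  -0.  94.]
```

```bash
python3 -m handwheel '{"gripper":[-1,-1,0.5,0.5,0.5,0.5,0.5],"slide":[[0,0,1],[0,0,0],[0,0,0],[0,0,0],[0,0,0],[0,0,0],[0,0,-5]],"yaw":[0,0,0,0,0,0,0]}'
python3 -m handwheel '{"gripper":[0.5,0.5,0.5,0.5,0.5,0.5],"slide":[[0,0,-20],[0,0,-30],[0,0,-30],[0,0,-20],[0,0,-10],[0,0,0]],"yaw":[0,0,0,0,0,0]}' |head -2
python3 d.py 0.5313 -0.1865 0.15 83.3
python3 - <<'E'
from h import *
c=camera('side');u,v=map(int,proj(c,[.5,.15,.06]));cv2.imwrite('pics/c4.png',cv2.resize(c['img'][v-70:v+60,u-80:u+80,::-1],None,fx=3,fy=3))
E
```

```text
time: 9.2
ee_pos: [0.5097, 0.1233, 0.043]
tcp_rot: [-179.9, 0.0, 99.7]
wrist_force: [0.1, 0.2, 0.6]
opening: 0.0638
grasp_force: 0.0
time: 9.7
ee_pos: [0.5112, 0.1237, 0.1562]
t 9.7 pos [0.5112 0.1237 0.1562] rot [ 1.7978e+02 -1.0000e-02  9.9680e+01] | turn [ 0.004 -0.001  0.286] | slide now [-309.1  -32.4    6. ] after turn [-305.7   56.1    6.2] | open 0.0641 grip 0.0 q [14.  1. -3. 86. -0. 94.]
```

View pics/c4.png

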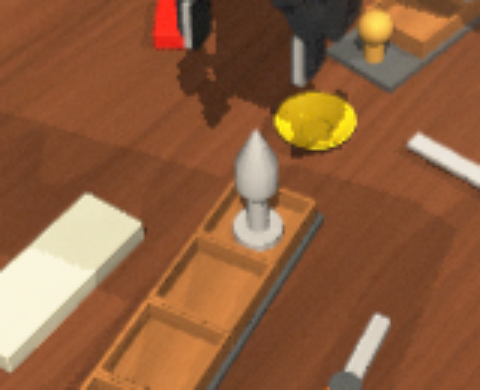

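The cone stands upright by itself in the end cup. Next is the mushroom.

```bash
python3 -m handwheel '{"gripper":[0.5,0.5,0.5,0.5,0.5,0.5,0.5,0.5],"slide":[[0,0,0],[0,0,0],[0,0,0],[-15,3,0],[-30,6,0],[-38,7,0],[-38,7,0],[-38,7,0]],"yaw":[0.1,0.1,0.086,0,0,0,0,0]}' |head -2
python3 -m handwheel '{"gripper":[0.5,0.5,0.5,0.5,0.5,0.5,0.5],"slide":[[-38,7,0],[-38,7,0],[-38,7,0],[-23,4,0],[-10,1,0],[0,0,0],[0,0,0]],"yaw":[0,0,0,0,0,0,0]}' |head -2
python3 d.py 0.5313 -0.1865 0.043 83.3
```

```text
time: 10.42
ee_pos: [0.5204, -0.0394, 0.1516]
time: 11.0
ee_pos: [0.5295, -0.1866, 0.1524]
t 11.0 pos [ 0.5295 -0.1866  0.1524] rot [-1.7988e+02 -5.0000e-02  8.3250e+01] | turn [-0.002 -0.001 -0.001] | slide now [  0.2   2.  109.4] after turn [  0.3   1.7 109.4] | open 0.0645 grip 0.0 q [-19.   6.   2.  87.   0.  77.]
```

```bash
python3 -m handwheel '{"gripper":[0.6,0.6,0.6,0.6,0.6,0.6,0.6,0.6],"slide":[[0,1,12],[0,0,22],[0,0,26],[0,0,26],[0,0,16],[0,0,6],[0,0,0],[0,0,0]],"yaw":[0,0,0,0,0,0,0,0]}' | head -2
python3 -m handwheel '{"gripper":[-1,-1,-1,-1,-1,-1,-1],"slide":[[0,0,0],[0,0,0],[0,0,0],[0,0,0],[0,0,0],[0,0,0],[0,0,0]],"yaw":[0,0,0,0,0,0,0]}'
python3 d.py 0.5313 -0.1865 0.043 83.3
```

```text
time: 11.67
ee_pos: [0.5313, -0.1863, 0.0461]
time: 12.25
ee_pos: [0.532, -0.1874, 0.0476]
tcp_rot: [179.8, 0.0, 83.3]
wrist_force: [-0.8, 2.0, 6.7]
opening: 0.0402
grasp_force: 80.5
t 12.25 pos [ 0.532  -0.1874  0.0476] rot [1.7984e+02 2.0000e-02 8.3300e+01] | turn [ 0.003  0.    -0.   ] | slide now [ 0.8 -0.8  4.6] after turn [ 0.8 -0.8  4.6] | open 0.0402 grip 80.5 q [-19.   7.  -8.  75.   0.  77.]
```

```bash
python3 -m handwheel '{"gripper":[-1,-1,-1,-1,-1,-1,-1,-1],"slide":[[0,0,-8],[0,0,-16],[0,0,-24],[0,0,-24],[0,0,-24],[0,0,-16],[0,0,-8],[0,0,0]],"yaw":[0,0,0,0,0,0,0,0]}'
python3 d.py 0.4999 0.1824 0.167 99.7
```

```text
time: 12.92
ee_pos: [0.5318, -0.1875, 0.1681]
tcp_rot: [179.8, 0.0, 83.3]
wrist_force: [-0.2, -0.3, -2.8]
opening: 0.0402
grasp_force: 80.8
t 12.92 pos [ 0.5318 -0.1875  0.1681] rot [1.7982e+02 4.0000e-02 8.3290e+01] | turn [ 0.003  0.002 -0.286] | slide now [363.6 -74.9   0.6] after turn [370.   30.8   1.1] | open 0.0402 grip 80.8 q [-19.   6.   4.  88.  -0.  77.]
```

```bash
python3 -m handwheel '{"gripper":[-1,-1,-1,-1,-1,-1,-1,-1],"slide":[[0,0,0],[0,0,0],[0,0,0],[10,1,0],[20,2,0],[30,3,0],[36,3,0],[36,3,0]],"yaw":[-0.1,-0.1,-0.086,0,0,0,0,0]}' |head -2
python3 -m handwheel '{"gripper":[-1,-1,-1,-1,-1,-1,-1,-1],"slide":[[36,3,0],[36,3,0],[36,3,0],[36,3,0],[36,3,0],[30,2,0],[18,1,0],[10,1,0]],"yaw":[0,0,0,0,0,0,0,0]}' |head -2
python3 -m handwheel '{"gripper":[-1,-1],"slide":[[0,0,0],[0,0,0]],"yaw":[0,0]}' |head -2
python3 d.py 0.4999 0.1824 0.048 99.7
```

```text
time: 13.58
ee_pos: [0.5198, -0.0534, 0.1647]
time: 14.25
ee_pos: [0.4981, 0.1854, 0.1648]
time: 14.42
ee_pos: [0.499, 0.1828, 0.1652]
t 14.42 pos [0.499  0.1828 0.1652] rot [-1.7995e+02  3.0000e-02  9.9660e+01] | turn [-0.001  0.    -0.001] | slide now [ -0.4   0.9 117.2] after turn [ -0.5   0.8 117.2] | open 0.0403 grip 80.8 q [ 20.   2.  -1.  88.  -0. 100.]
```

```bash
python3 -m handwheel '{"gripper":[-1,-1,-1,-1,-1,-1,-1,-1],"slide":[[-0.5,0.5,12],[0,0,22],[0,0,26],[0,0,26],[0,0,16],[0,0,8],[0,0,3],[0,0,0]],"yaw":[0,0,0,0,0,0,0,0]}' | head -2
python3 -m handwheel '{"gripper":[-1,-1,-1],"slide":[[0,0,2],[0,0,0],[0,0,0]],"yaw":[0,0,0]}' |head -4
python3 d.py 0.4999 0.1824 0.047 99.7
```

```text
time: 15.08
ee_pos: [0.4999, 0.1816, 0.0523]
time: 15.33
ee_pos: [0.5005, 0.1825, 0.0517]
tcp_rot: [179.9, -0.0, 99.7]
wrist_force: [0.4, 0.1, -2.4]
t 15.33 pos [0.5005 0.1825 0.0517] rot [ 1.7991e+02 -1.0000e-02  9.9680e+01] | turn [ 0.001 -0.    -0.   ] | slide now [-0.  -0.7  4.7] after turn [-0.  -0.6  4.7] | open 0.04 grip 80.9 q [ 20.   3. -12.  75.  -0. 100.]
```

```bash
python3 -m handwheel '{"gripper":[-1,-1,-1,-1,-1],"slide":[[0,0,3],[0,0,1],[0,0,0.5],[0,0,0],[0,0,0]],"yaw":[0,0,0,0,0]}'
```

```text
time: 15.75
ee_pos: [0.5005, 0.1826, 0.0476]
tcp_rot: [179.9, -0.0, 99.7]
wrist_force: [-1.1, -1.4, 7.2]
opening: 0.0403
grasp_force: 81.8
```

It is on the floor of the cup. I release it and retreat.

```bash
python3 -m handwheel '{"gripper":[0.6,0.6,0.6,0.6,0.6],"slide":[[0,0,0],[0,0,0],[0,0,0],[0,0,0],[0,0,-5]],"yaw":[0,0,0,0,0]}'
python3 -m handwheel '{"gripper":[0.6,0.6,0.6,0.6,0.6,0.6],"slide":[[0,0,-20],[0,0,-30],[0,0,-30],[0,0,-20],[0,0,-5],[0,0,0]],"yaw":[0,0,0,0,0,0]}' |head -2
python3 d.py 0.528 -0.242 0.15 83.3
python3 - <<'E'
from h import *
c=camera('side');u,v=map(int,proj(c,[.5,.15,.06]));cv2.imwrite('pics/c5.png',cv2.resize(c['img'][v-70:v+60,u-80:u+80,::-1],None,fx=3,fy=3))
E
```

```text
time: 16.17
ee_pos: [0.4994, 0.1822, 0.0504]
tcp_rot: [-179.9, 0.0, 99.7]
wrist_force: [0.7, 0.3, 0.5]
opening: 0.0683
grasp_force: 0.0
time: 16.67
ee_pos: [0.5008, 0.1827, 0.1581]
t 16.67 pos [0.5008 0.1827 0.1581] rot [ 1.7983e+02 -3.0000e-02  9.9680e+01] | turn [ 0.003 -0.001  0.286] | slide now [-423.2  -44.6    7.8] after turn [-418.6   76.6    8.1] | open 0.0683 grip 0.0 q [ 20.   2.  -2.  87.  -0. 100.]
```

View pics/c5.png

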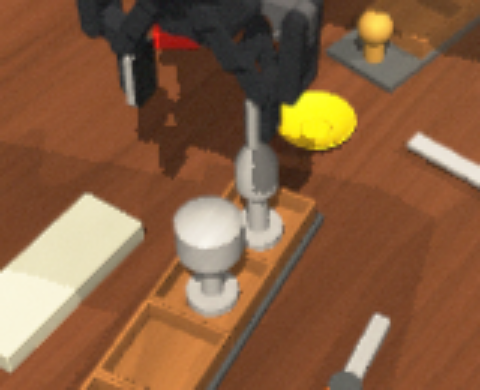

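The mushroom and the cone both stand upright in their cups. Next is the square.

```bash
python3 -m handwheel '{"gripper":[0.5,0.5,0.5,0.5,0.5,0.5,0.5,0.5],"slide":[[0,0,0],[0,0,0],[0,0,0],[-15,3,0],[-30,5,0],[-38,7,0],[-38,7,0],[-38,7,0]],"yaw":[0.1,0.1,0.086,0,0,0,0,0]}' |head -2
python3 -m handwheel '{"gripper":[0.5,0.5,0.5,0.5,0.5,0.5,0.5,0.5],"slide":[[-38,7,0],[-38,7,0],[-38,7,0],[-38,7,0],[-38,7,0],[-38,7,0],[-22,4,0],[-10,2,0]],"yaw":[0,0,0,0,0,0,0,0]}' |head -2
python3 -m handwheel '{"gripper":[0.5,0.5],"slide":[[0,0,0],[0,0,0]],"yaw":[0,0]}' |head -2
python3 d.py 0.528 -0.242 0.045 83.3
```

```text
time: 17.38
ee_pos: [0.5093, 0.0197, 0.1544]
time: 18.05
ee_pos: [0.5265, -0.2455, 0.1538]
time: 18.22
ee_pos: [0.5271, -0.2422, 0.155]
t 18.22 pos [ 0.5271 -0.2422  0.155 ] rot [-1.7988e+02 -6.0000e-02  8.3260e+01] | turn [-0.002 -0.001 -0.001] | slide now [  0.2   1.1 110. ] after turn [  0.4   0.9 110. ] | open 0.0642 grip 0.0 q [-25.   8.   5.  87.   0.  72.]
```

```bash
python3 -m handwheel '{"gripper":[0.5,0.5,0.5,0.5,0.5,0.5,0.5,0.5],"slide":[[0,0.5,12],[0,0,22],[0,0,26],[0,0,26],[0,0,16],[0,0,8],[0,0,0],[0,0,0]],"yaw":[0,0,0,0,0,0,0,0]}' | head -2
python3 -m handwheel '{"gripper":[-1,-1,-1,-1,-1,-1,-1],"slide":[[0,0,0],[0,0,0],[0,0,0],[0,0,0],[0,0,0],[0,0,0],[0,0,0]],"yaw":[0,0,0,0,0,0,0]}'
python3 -m handwheel '{"gripper":[-1,-1,-1,-1,-1,-1,-1,-1],"slide":[[0,0,-8],[0,0,-16],[0,0,-24],[0,0,-24],[0,0,-24],[0,0,-16],[0,0,-8],[0,0,0]],"yaw":[0,0,0,0,0,0,0,0]}'
python3 d.py 0.4899 0.2415 0.165 99.7
```

```text
time: 18.88
ee_pos: [0.5282, -0.2419, 0.0465]
time: 19.47
ee_pos: [0.5287, -0.243, 0.0475]
tcp_rot: [179.9, 0.0, 83.3]
wrist_force: [-0.4, 1.2, 7.2]
opening: 0.0253
grasp_force: 78.6
time: 20.13
ee_pos: [0.5287, -0.2432, 0.1683]
tcp_rot: [179.9, 0.0, 83.3]
wrist_force: [-0.4, 0.2, -1.4]
opening: 0.0256
grasp_force: 78.7
t 20.13 pos [ 0.5287 -0.2432  0.1683] rot [1.7985e+02 5.0000e-02 8.3290e+01] | turn [ 0.002  0.002 -0.286] | slide now [476.8 -95.2   2.6] after turn [484.3  43.5   3.3] | open 0.0256 grip 78.7 q [-25.   8.   7.  88.  -0.  72.]
```

```bash
python3 -m handwheel '{"gripper":[-1,-1,-1,-1,-1,-1,-1,-1],"slide":[[0,0,0],[0,0,0],[0,0,0],[10,1,0],[20,2,0],[30,3,0],[36,3,0],[36,3,0]],"yaw":[-0.1,-0.1,-0.086,0,0,0,0,0]}' |head -2
python3 -m handwheel '{"gripper":[-1,-1,-1,-1,-1,-1,-1,-1],"slide":[[36,3,0],[36,3,0],[36,3,0],[36,3,0],[36,3,0],[36,3,0],[36,3,0],[36,3,0]],"yaw":[0,0,0,0,0,0,0,0]}' |head -2
python3 -m handwheel '{"gripper":[-1,-1,-1,-1,-1],"slide":[[34,4,0],[20,2,0],[10,1.5,0],[0,0,0],[0,0,0]],"yaw":[0,0,0,0,0]}' |head -2
python3 d.py 0.4899 0.2415 0.048 99.7
```

```text
time: 20.8
ee_pos: [0.5167, -0.109, 0.165]
time: 21.47
ee_pos: [0.4915, 0.1793, 0.1654]
time: 21.88
ee_pos: [0.489, 0.2415, 0.1655]
t 21.88 pos [0.489  0.2415 0.1655] rot [-1.7993e+02  4.0000e-02  9.9650e+01] | turn [-0.001  0.001 -0.001] | slide now [-1.000e-01  1.100e+00  1.175e+02] after turn [ -0.2   0.9 117.5] | open 0.025 grip 78.7 q [ 26.   4.   1.  88.  -0. 107.]
```

```bash
python3 -m handwheel '{"gripper":[-1,-1,-1,-1,-1,-1,-1,-1],"slide":[[0,0.5,12],[0,0,22],[0,0,26],[0,0,26],[0,0,16],[0,0,8],[0,0,3],[0,0,0]],"yaw":[0,0,0,0,0,0,0,0]}' | head -2
python3 -m handwheel '{"gripper":[-1,-1,-1,-1],"slide":[[0,0,3],[0,0,0],[0,0,0],[0,0,0]],"yaw":[0,0,0,0]}' |head -4
python3 d.py 0.4899 0.2415 0.047 99.7
```

```text
time: 22.55
ee_pos: [0.49, 0.2409, 0.0529]
time: 22.88
ee_pos: [0.4904, 0.2419, 0.051]
tcp_rot: [179.9, -0.0, 99.7]
wrist_force: [0.1, -0.5, -1.9]
t 22.88 pos [0.4904 0.2419 0.051 ] rot [ 1.7994e+02 -2.0000e-02  9.9680e+01] | turn [ 0.001 -0.    -0.   ] | slide now [-0.3 -0.6  4. ] after turn [-0.3 -0.5  4. ] | open 0.0253 grip 78.7 q [ 26.   5. -10.  75.   0. 107.]
```

```bash
python3 -m handwheel '{"gripper":[-1,-1,-1,-1,-1],"slide":[[0,0,2],[0,0,1],[0,0,0.5],[0,0,0],[0,0,0]],"yaw":[0,0,0,0,0]}'
```

```text
time: 23.3
ee_pos: [0.4902, 0.2419, 0.0475]
tcp_rot: [180.0, -0.0, 99.7]
wrist_force: [-3.1, -1.0, 6.2]
opening: 0.025
grasp_force: 79.7
```

```bash
python3 -m handwheel '{"gripper":[0.5,0.5,0.5,0.5,0.5,0.5],"slide":[[0,0,0],[0,0,0],[0,0,0],[0,0,0],[0,0,0],[0,0,-5]],"yaw":[0,0,0,0,0,0]}'
python3 -m handwheel '{"gripper":[0.5,0.5,0.5,0.5,0.5,0.5],"slide":[[0,0,-20],[0,0,-30],[0,0,-30],[0,0,-20],[0,0,-5],[0,0,0]],"yaw":[0,0,0,0,0,0]}' |head -2
python3 d.py 0.518 -0.302 0.15 83.3
python3 - <<'E'
from h import *
c=camera('side');u,v=map(int,proj(c,[.5,.18,.06]));cv2.imwrite('pics/c6.png',cv2.resize(c['img'][v-70:v+60,u-80:u+80,::-1],None,fx=3,fy=3))
E
```

```text
time: 23.8
ee_pos: [0.4895, 0.2415, 0.0509]
tcp_rot: [-179.9, 0.0, 99.7]
wrist_force: [0.3, 0.4, 0.4]
opening: 0.0638
grasp_force: 0.0
time: 24.3
ee_pos: [0.4908, 0.2421, 0.1587]
t 24.3 pos [0.4908 0.2421 0.1587] rot [ 1.7982e+02 -5.0000e-02  9.9680e+01] | turn [ 0.003 -0.002  0.286] | slide now [-540.9  -64.7    8. ] after turn [-537.2   90.5    8.7] | open 0.0635 grip 0.0 q [ 26.   4.   1.  87.   0. 107.]
```

View pics/c6.png

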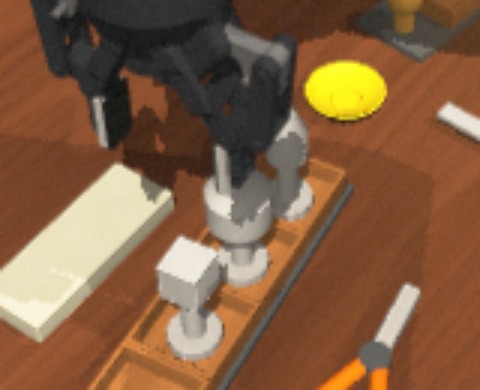

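Three stakes now stand in order. The last is the ball.

```bash
python3 -m handwheel '{"gripper":[0.5,0.5,0.5,0.5,0.5,0.5,0.5,0.5],"slide":[[0,0,0],[0,0,0],[0,0,0],[-15,3,0],[-30,5,0],[-38,6.5,0],[-38,6.5,0],[-38,6.5,0]],"yaw":[0.1,0.1,0.086,0,0,0,0,0]}' |head -2
python3 -m handwheel '{"gripper":[0.5,0.5,0.5,0.5,0.5,0.5,0.5,0.5],"slide":[[-38,6.5,0],[-38,6.5,0],[-38,6.5,0],[-38,6.5,0],[-38,6.5,0],[-38,6.5,0],[-38,6.5,0],[-38,6.5,0]],"yaw":[0,0,0,0,0,0,0,0]}' |head -2
python3 -m handwheel '{"gripper":[0.5,0.5,0.5,0.5,0.5],"slide":[[-38,6.5,0],[-24,3,0],[-12,1.5,0],[0,0,0],[0,0,0]],"yaw":[0,0,0,0,0]}' |head -2
python3 d.py 0.518 -0.302 0.044 83.3
```

```text
time: 25.02
ee_pos: [0.4977, 0.0791, 0.1548]
time: 25.68
ee_pos: [0.5139, -0.2291, 0.1548]
time: 26.1
ee_pos: [0.5167, -0.3018, 0.1553]
t 26.1 pos [ 0.5167 -0.3018  0.1553] rot [-1.7987e+02 -8.0000e-02  8.3250e+01] | turn [-0.002 -0.001 -0.001] | slide now [ -0.2   1.6 111.3] after turn [-1.000e-01  1.400e+00  1.113e+02] | open 0.0639 grip 0.0 q [-30.  11.   8.  87.   0.  66.]
```

```bash
python3 -m handwheel '{"gripper":[0.5,0.5,0.5,0.5,0.5,0.5,0.5,0.5],"slide":[[0,1,12],[0,0,22],[0,0,26],[0,0,26],[0,0,16],[0,0,8],[0,0,0],[0,0,0]],"yaw":[0,0,0,0,0,0,0,0]}' | head -2
python3 -m handwheel '{"gripper":[-1,-1,-1,-1,-1,-1,-1],"slide":[[0,0,0],[0,0,0],[0,0,0],[0,0,0],[0,0,0],[0,0,0],[0,0,0]],"yaw":[0,0,0,0,0,0,0]}'
python3 -m handwheel '{"gripper":[-1,-1,-1,-1,-1,-1,-1,-1],"slide":[[0,0,-8],[0,0,-16],[0,0,-24],[0,0,-24],[0,0,-24],[0,0,-16],[0,0,-8],[0,0,0]],"yaw":[0,0,0,0,0,0,0,0]}'
python3 d.py 0.4799 0.3007 0.165 99.7
python3 - <<'E'
from h import *
c=camera('side');u,v=map(int,proj(c,[.52,-.26,.13]));cv2.imwrite('pics/c7.png',cv2.resize(c['img'][v-60:v+60,u-70:u+70,::-1],None,fx=3,fy=3))
E
```

```text
time: 26.77
ee_pos: [0.5184, -0.3015, 0.047]
time: 27.35
ee_pos: [0.5188, -0.3028, 0.0484]
tcp_rot: [179.9, 0.1, 83.3]
wrist_force: [-1.5, 0.6, 5.9]
opening: 0.0288
grasp_force: 78.3
time: 28.02
ee_pos: [0.5188, -0.3027, 0.1691]
tcp_rot: [179.8, 0.1, 83.3]
wrist_force: [0.0, -0.6, -2.6]
opening: 0.0286
grasp_force: 79.1
t 28.02 pos [ 0.5188 -0.3027  0.1691] rot [1.7983e+02 7.0000e-02 8.3290e+01] | turn [ 0.002  0.002 -0.286] | slide now [ 594.7 -109.2    3. ] after turn [601.4  63.3   4.1] | open 0.0286 grip 79.1 q [-30.  11.  10.  89.   0.  66.]
```

View pics/c7.png

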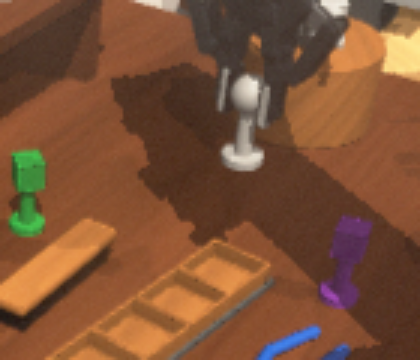

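The ball is held upright at about (244,125) and the full rack is empty. I carry it gently.

```bash
python3 -m handwheel '{"gripper":[-1,-1,-1,-1,-1,-1,-1,-1],"slide":[[0,0,0],[0,0,0],[0,0,0],[0,0,0],[5,0.5,0],[10,1,0],[15,1.5,0],[20,2,0]],"yaw":[-0.07,-0.08,-0.08,-0.056,0,0,0,0]}' |head -2
python3 -m handwheel '{"gripper":[-1,-1,-1,-1,-1,-1,-1,-1],"slide":[[25,2.5,0],[28,3,0],[28,3,0],[28,3,0],[28,3,0],[28,3,0],[28,3,0],[28,3,0]],"yaw":[0,0,0,0,0,0,0,0]}' |head -2
python3 -m handwheel '{"gripper":[-1,-1,-1,-1,-1,-1,-1,-1],"slide":[[28,3,0],[28,3,0],[28,3,0],[28,3,0],[28,3,0],[28,3,0],[28,3,0],[28,3,0]],"yaw":[0,0,0,0,0,0,0,0]}' |head -2
python3 -m handwheel '{"gripper":[-1,-1,-1,-1,-1,-1,-1,-1],"slide":[[28,3,0],[25,2.5,0],[20,2,0],[15,1.5,0],[10,1,0],[5,0.5,0],[3,0,0],[0,0,0]],"yaw":[0,0,0,0,0,0,0,0]}'
python3 d.py 0.4799 0.3007 0.0485 99.7
```

```text
time: 28.73
ee_pos: [0.5143, -0.2511, 0.166]
time: 29.4
ee_pos: [0.4996, -0.0279, 0.1666]
time: 30.07
ee_pos: [0.4852, 0.1967, 0.1667]
time: 30.73
ee_pos: [0.4791, 0.3006, 0.1668]
tcp_rot: [-180.0, 0.0, 99.7]
wrist_force: [-0.3, -0.3, -2.2]
opening: 0.0287
grasp_force: 79.1
t 30.73 pos [0.4791 0.3006 0.1668] rot [-1.7999e+02  1.0000e-02  9.9660e+01] | turn [-0.     0.    -0.001] | slide now [-1.000e-01  8.000e-01  1.183e+02] after turn [-1.000e-01  8.000e-01  1.183e+02] | open 0.0287 grip 79.1 q [ 32.   6.   4.  88.  -0. 112.]
```

```bash
python3 -m handwheel '{"gripper":[-1,-1,-1,-1,-1,-1,-1,-1],"slide":[[0,0.5,10],[0,0,20],[0,0,24],[0,0,24],[0,0,18],[0,0,10],[0,0,5],[0,0,2]],"yaw":[0,0,0,0,0,0,0,0]}' | head -2
python3 -m handwheel '{"gripper":[-1,-1,-1,-1],"slide":[[0,0,2],[0,0,0],[0,0,0],[0,0,0]],"yaw":[0,0,0,0]}' |head -4
python3 d.py 0.4799 0.3007 0.0485 99.7
python3 - <<'E'
from h import *
c=camera('side');u,v=map(int,proj(c,[.5,.24,.06]));cv2.imwrite('pics/c8.png',cv2.resize(c['img'][v-70:v+60,u-80:u+80,::-1],None,fx=3,fy=3))
E
```

```text
time: 31.4
ee_pos: [0.4796, 0.3002, 0.0532]
time: 31.73
ee_pos: [0.4801, 0.3011, 0.0527]
tcp_rot: [179.9, -0.0, 99.7]
wrist_force: [0.8, 0.1, -1.7]
t 31.73 pos [0.4801 0.3011 0.0527] rot [ 1.7993e+02 -3.0000e-02  9.9680e+01] | turn [ 0.001 -0.001 -0.   ] | slide now [-0.4 -0.3  4.2] after turn [-0.4 -0.3  4.2] | open 0.0284 grip 79.1 q [ 32.   7.  -7.  75.  -0. 112.]
```

View pics/c8.png

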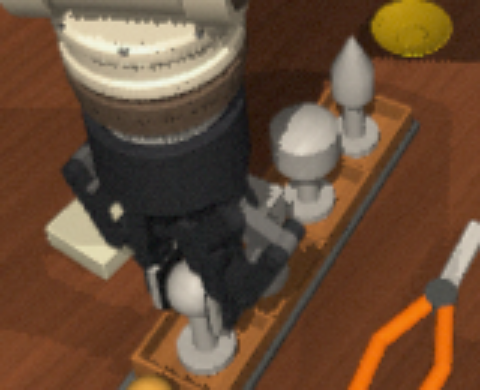

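The ball's foot is above its cup at about (205,345). I set it down and release.

```bash
python3 -m handwheel '{"gripper":[-1,-1,-1,-1,-1],"slide":[[0,0,2],[0,0,1.5],[0,0,0.5],[0,0,0],[0,0,0]],"yaw":[0,0,0,0,0]}'
```

```text
time: 32.2
ee_pos: [0.4799, 0.3011, 0.0485]
tcp_rot: [180.0, -0.0, 99.7]
wrist_force: [-1.6, -0.6, 5.1]
opening: 0.0288
grasp_force: 79.7
```

```bash
python3 -m handwheel '{"gripper":[0.5,0.5,0.5,0.5,0.5,0.5],"slide":[[0,0,0],[0,0,0],[0,0,0],[0,0,0],[0,0,0],[0,0,-5]],"yaw":[0,0,0,0,0,0]}' | tail -3
python3 -m handwheel '{"gripper":[0.5,0.5,0.5,0.5,0.5,0.5],"slide":[[0,0,-20],[0,0,-30],[0,0,-30],[0,0,-30],[0,0,-20],[0,0,-10]],"yaw":[0,0,0,0,0,0]}' |head -2
python3 -m handwheel '{"gripper":[0.5,0.5,0.5,0.5,0.5,0.5],"slide":[[0,20,0],[0,30,0],[0,30,0],[0,20,0],[0,0,0],[0,0,0]],"yaw":[0,0,0,0,0,0]}' |head -2
python3 - <<'E'
from h import *
c=camera('side');u,v=map(int,proj(c,[.5,.24,.06]));cv2.imwrite('pics/c9.png',cv2.resize(c['img'][v-80:v+60,u-90:u+90,::-1],None,fx=3,fy=3))
E
```

```text
wrist_force: [0.0, -0.5, -0.4]
opening: 0.0642
grasp_force: 0.0
time: 33.2
ee_pos: [0.4804, 0.3013, 0.1965]
time: 33.7
ee_pos: [0.5786, 0.3174, 0.191]
```

View pics/c9.png

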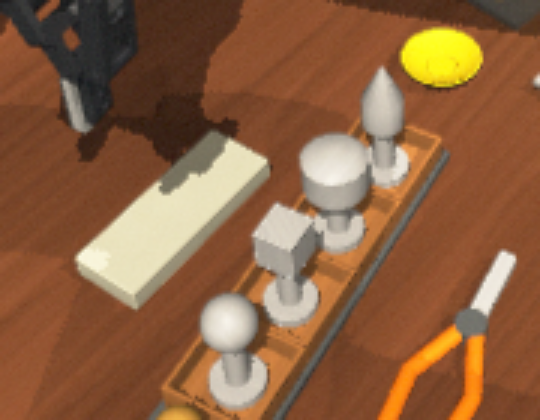

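All four stand upright in their cups. From the knob they read ball (235,380), square (291,300), mushroom (335,230), cone (385,165), which is the reverse order asked for. The gripper is clear.

```bash
python3 -c "
from workcell import ticket
print(ticket.job_done())"
```

```text
the job is handed in; nothing more can be done
None
```

All four stakes stand upright in the empty rack in reverse order (from the knob: ball, square, mushroom, cone), and I handed the job in at about 34 s with the gripper clear; no verdict came back.

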